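Try out a ratchet stone clamp both ways

TASK

Try out the overhauled ratchet clamp both ways, working it only by its lever handle. First swing the lever loose all the way back to its rear stop, on the side of the stone, with the jaw staying put; then swing it the other way so that the ratchet grips and drives the jaw, going back for further strokes if needed, until the sharpening stone is held tight between jaw and stop. Then let go of the handle, and leave the stone lying flat and the things round the clamp alone.

Things in the scene. Friction and masses are not known exactly. Their poses are not given: they have to be found in the camera images.
- clamp: The stone clamp, fixed to the bench: a grey plate 150 x 365 x 18 mm. Its origin lies on the vertical axis of the lever and ratchet wheel, at bench height. Its z is up; -x points to the side where the lever sticks out (roughly to the robot); +y points along the plate from the lever to the stop.
- lever (a joint): Angle of the steel lever about the clamp's axis, rad, counter-clockwise from above positive, with stop pins at -0.85 (rear) and 0.85 (front). At 0 it points along clamp -x; at angle a the handle stands at clamp x = -0.140 cos a, y = -0.140 sin a. Turned negative (towards the stone) it runs loose and nothing else moves, about 1 N at the handle. It stays where it is left.
- wheel_mid (a point): Centre, 49 mm above the bench, of the ratchet wheel under the lever, 92 mm across with 16 teeth, on the clamp's axis. Turning the lever positive (away from the stone), its pawl catches after at most 0.40 rad and carries the wheel, 3 to 5 N at the handle. Once the stone is gripped the force rises steeply: 10 N is a good grip, over 30 N overloads the pawl.
- handle_mid (a point): Centre, half-way up, of the upright dark wooden handle at the lever's end: 28 mm across, 55 mm tall (underside 70 mm, top 125 mm above the bench), 140 mm from the lever's axis, free to spin about its own vertical axis. The flat lever bar below it is 22 mm wide, its top 68 mm above the bench.
- jaw (a joint): How far the sliding steel jaw has moved towards the stop (clamp +y), m, 0 to 0.060, 0 at the start. Stiff: it stays where it is left. The ratchet wheel drives it through a rack, 20 mm per rad of the lever's gripping stroke.
- jaw_face (a point): Centre of the jaw's face that meets the stone, 60 mm wide, 50 mm above the bench at its top.
- stop_face (a point): Centre of the stop's face, on the clamp plate, that the stone is pushed against; the stop is fixed, 60 x 16 x 34 mm, at a place along the plate that varies. Its axes are parallel to the clamp's; the jaw face is 0.140 m away along y when the stone is gripped, 0.155 to 0.181 m at the start.
- stone_mid (a point): Centre of the brown sharpening stone, 50 x 140 x 30 mm (140 mm along its y), 0.35 to 0.65 kg, lying loose on the clamp plate between jaw and stop (underside 18 mm above the bench).
- spare_stone: Bystander: a shorter brown stone, 50 x 95 x 28 mm, on the bench behind the clamp. Origin: centre of its underside.
- oil_bottle: Bystander: white plastic bottle, 48 mm across, 125 mm tall, standing behind the clamp. Origin: centre of its underside.
- spanner: Bystander: steel spanner, 190 mm long, 8 mm thick, lying in front of the clamp's stop end. Origin: middle of its underside.

How it is judged:
On the way:
1. the lever is swung back to its rear stop and the jaw has not followed (value of joint lever below -0.72 rad and value of joint jaw below 0.006 m), for 0.1 s.
At the end, for the whole second after the job is handed in: The stone lies flat on the plate, within 12 mm of the centre line of jaw and stop and within 3 mm of the stop; the jaw face is at most 142 mm from the stop face and presses the stone with over 2 N, and the stone presses the stop with over 1 N (y of jaw_face in the frame of stop_face above -0.142 m and x of stone_mid in the frame of stop_face between -0.012 and 0.012 m and y of stone_mid in the frame of stop_face between -0.073 and -0.067 m and z of stone_mid in the frame of stop_face between -0.004 and 0.004 m and angle between stone_mid's own z axis and vertical below 0.06 rad and contact force between jaw and stone above 2 N and contact force between stop and stone above 1 N); the robot touches nothing.
It fails at once if the robot pushes the jaw, the wheel, the pawl, the stone or the stop directly (over 2 N) (contact force between any of the arm, the fingers and jaw above 2 N or contact force between any of the arm, the fingers and wheel above 2 N or contact force between any of the arm, the fingers and pawl above 2 N or contact force between any of the arm, the fingers and stone above 2 N or contact force between any of the arm, the fingers and stop above 2 N).
It fails at once if one of the three things by the clamp is moved by more than 30 mm (distance of any of spare_stone, oil_bottle, spanner from where it was at the start of the episode above 0.03 m).
It also fails if it takes over 64 s, if anything falls off the work surface, if the arm or the gripper's body presses on something with over 40 N, if the wrist force passes 120 N, or if a joint passes its speed limit or range.

ROBOT

A 6-joint arm with a two-finger parallel gripper is mounted at the origin on the work surface. World frame = base frame: x ahead of the robot, y to its left, z up, the work surface at z = 0. Lengths are in m, angles in rad, forces in N, time in s.
With the tool pointing down it reaches from about 0.35 to 0.85 m from the base axis. Payload 8.1 kg.
Tool frame: the origin (TCP) lies on the centre line of the jaws, within the pads' length; the fingertips stand 14 mm ahead of it and the grasp point (between the pads) lies 5 mm behind it; y points along the fingers, x is the direction in which the jaws open and shut, and the axes are right-handed (so a half turn about y gives the same grasp; the last joint's range is limited). The gripper opens to 93 mm and grips with 3 to 60 N. Pads are 15 mm wide; open, the fingers measure 128 mm over their backs; the gripper's body (75 mm by 188 mm) begins 65 mm behind the grasp point.
Start: joints at [1.173, 0.13, 1.488, -0, 1.523, -0.085], TCP at [0.185, 0.571, 0.212] pointing down, gripper open.
Joint ranges: [-2.96, 2.96], [-0.89, 2.26], [0.02, 2.5], [-1.34, 4.48], [0, 2.73], [-2.66, 2.66]. Speed limits (rad/s): [2.39, 2.39, 2.79, 3.14, 3.14, 3.14].

INTERFACE

Orientations are given as a rotation vector (axis times angle).
In Python, from rig import manip, viewer, workorder, models gives the robot as it stands.
- The arm moves only by the tool move_arm, never from a script. Its argument "series" is one flat list of numbers, 7 for each row, row after row: the shift along the world's x, y, z in m, then the turn, a rotation vector about the world's x, y, z in rad, then the opening, from 0 (shut) to 1 (fully open). In form: [x, y, z, ax, ay, az, fingers, x, y, z, ax, ay, az, fingers, ...]. A call has 1 to 5 rows; each row is the pose to reach, as a shift and turn from the pose commanded when the call began; what a row does not reach only later rows make up. A row lasts 1/8 s, in which the tool goes at most 62.5 mm and 10.7 degrees, less where a joint would pass 70% of its speed; a pose out of reach is approached as far as the arm can. A call with a gripper value outside its range is refused whole. The fingers move at their own pace and stop on an object; the grip force is fixed at half the most. Time passes only in rows, so rows that repeat a pose let the fingers close. It gives the time, the measured TCP pose, the force and the opening at its end, in the units of the state.
- manip.sense(): the state, without advancing time (a new reading comes with each control period).
- viewer.grab_frame(name): name is "side" or "top" or "wrist"; returns the picture (420x560x3 uint8, red, green, blue); there is no depth.
- viewer.camera_params(name): a dict with "mtx" (3x3 intrinsics, pixels), "k1" (the pictures are not rectified: a ray, as slopes to the right and down, at radius r is drawn at 1 + k1 r^2 times it, then the intrinsics apply), "pose" (4x4, takes a point from camera to world coordinates). Camera axes: x right, y up, looking along -z (the intrinsics and any distortion apply to the point x, -y, -z); pixel columns grow to the right and rows downward; lengths in m; the calibration is good to about 2 mm. A picture is of the moment at which its call begins: read the wrist's pose just before it. camera_params takes no time and is no camera call; for the wrist camera it gives the pose at the moment of the call.
- workorder.hand_in(): hands the job in, once; it reports no verdict.
Trained networks look in the newest picture that a camera, given by its name, has taken for a name from the list of things; names that differ only in an ending like _2 or _b are one class to them, and where a whole thing is asked for, a point or a joint stands for the part that bears it (a point fixed in the world has none). Each returns a list of dicts, best first, with "p" (0 to 1); they miss things now and then, are a little off and sometimes report something else, mostly with a low value. They report only what shows in the picture. A call takes as long as a camera call.
- models.spot_in(target, camera): "position" ([x, y, z] in m, in world coordinates, good to about 4 mm: the middle of the surface that is visible of it).
- models.silhouettes(target, camera): "mask" (420x560 bool, what is visible of it).
The state is a dict: "time": time; "joints": joint angles; "dq": joint speeds; "effort": joint torques, N m; "ee_pos": TCP position; "tcp_rot": TCP orientation; "wrist_force": force on the tool from outside, world axes, zero at the start; "torque": the same for the moment, N m; "finger_gap": finger opening in m.
Only numpy, scipy, OpenCV 4.12 (cv2) and the standard library are available. Lean on these libraries where they do the work, as an engineer would, in place of code of your own. Each camera call takes 0.05 s, during which the arm holds its last target. There are 200 camera calls.

## Working session

There is one attempt and no reset: what is moved stays moved. The work goes in short steps, Python scripts to look and compute and a tool call to move; the robot and the scene stay as the last step left them, time stands still between calls to the robot, and variables do not carry over. Pictures are saved under pics/ and viewed, about 8 in all and at most 12, crops included, and the job is handed in when it is done.

Besides the shell and the picture viewer there is one more tool, called after "Request:" as name(argument=value, ...) on one line, values as JSON. move_arm: Moves the arm, as the interface text tells. Its arguments: {"type":"object","properties":{"series":{"type":"array"}},"required":["series"]}

```bash
mkdir -p pics
cat > h.py <<'E'
import numpy as np, cv2
from rig import manip, viewer, workorder, models
def ray(cam,u,v,P=None):
    P=P or viewer.camera_params(cam); K=np.array(P["mtx"]);T=np.array(P["pose"])
    d=np.array([(u-K[0,2])/K[0,0],(v-K[1,2])/K[1,1]]); s=d.copy()
    for _ in range(20): s=d/(1+P["k1"]*(s@s))
    return T[:3,3],T[:3,:3]@np.array([s[0],-s[1],-1])
def at_z(cam,u,v,z):
    o,d=ray(cam,u,v); return o+d*(z-o[2])/d[2]
def proj(cam,p):
    P=viewer.camera_params(cam); K=np.array(P["mtx"]);T=np.array(P["pose"])
    c=T[:3,:3].T@(np.array(p)-T[:3,3]); s=np.array([c[0],-c[1]])/-c[2]; s=s*(1+P["k1"]*(s@s))
    return K[:2,:2]@s+K[:2,2]
def save(cam,name):
    im=viewer.grab_frame(cam); cv2.imwrite("pics/"+name,cv2.cvtColor(im,cv2.COLOR_RGB2BGR)); return im
E
python3 - <<'E'
from h import *
print(manip.sense())
a=save("top","top0.png");b=save("side","side0.png")
for c in ("top","side"):
    for t in ("handle_mid","wheel_mid","jaw_face","stop_face","stone_mid","clamp","lever","spare_stone","oil_bottle","spanner"):
        try: print(c,t,[(np.round(r["position"],3),round(r["p"],2)) for r in models.spot_in(t,c)[:2]])
        except Exception as e: print(c,t,e)
E
```

```text
{'time': 0.0, 'joints': array([ 1.17261954e+00,  1.31155945e-01,  1.48928609e+00, -1.29613618e-06,
        1.52301896e+00, -8.54153908e-02]), 'dq': array([-0.00102159, -0.00029722,  0.00115902,  0.00131253,  0.00010239,
       -0.00077489]), 'effort': array([-1.63542576e-03, -5.59873080e+01, -4.91739357e+01,  7.64807174e-02,
        3.60777404e-02, -1.91782460e-04]), 'ee_pos': array([0.184369  , 0.57034644, 0.21108686]), 'tcp_rot': array([-1.34207318, -0.97459776,  0.977249  ]), 'wrist_force': array([ 0.12163148,  0.1211978 , -0.65918976]), 'torque': array([ 0.03971229, -0.01404387,  0.00574629]), 'finger_gap': 0.09298070259623613}
top handle_mid [(array([ 0.543, -0.276,  0.124]), 0.44)]
top wheel_mid [(array([ 0.636, -0.167,  0.055]), 0.79)]
top jaw_face [(array([ 0.64 , -0.123,  0.039]), 0.78)]
top stop_face [(array([ 0.776, -0.218,  0.086]), 0.67), (array([0.562, 0.056, 0.058]), 0.53)]
top stone_mid [(array([ 0.591, -0.019,  0.045]), 0.83)]
top clamp [(array([ 0.612, -0.115,  0.014]), 0.68)]
top lever [(array([ 0.589, -0.231,  0.068]), 0.68)]
top spare_stone [(array([ 0.733, -0.078,  0.031]), 0.57)]
top oil_bottle [(array([ 0.779, -0.214,  0.085]), 0.66), (array([0.561, 0.056, 0.057]), 0.36)]
top spanner [(array([0.42 , 0.01 , 0.003]), 0.58)]
side handle_mid [(array([ 0.542, -0.268,  0.108]), 0.82)]
side wheel_mid [(array([ 0.627, -0.154,  0.052]), 0.74)]
side jaw_face [(array([ 0.626, -0.11 ,  0.037]), 0.55)]
side stop_face [(array([0.56 , 0.065, 0.044]), 0.68)]
side stone_mid [(array([ 0.587, -0.01 ,  0.047]), 0.85)]
side clamp [(array([ 0.595, -0.096,  0.021]), 0.67)]
side lever [(array([ 0.579, -0.24 ,  0.069]), 0.7)]
side spare_stone [(array([ 0.727, -0.067,  0.029]), 0.65)]
side oil_bottle [(array([ 0.771, -0.208,  0.067]), 0.89)]
side spanner [(array([0.414, 0.017, 0.007]), 0.77)]
```

View pics/top0.png

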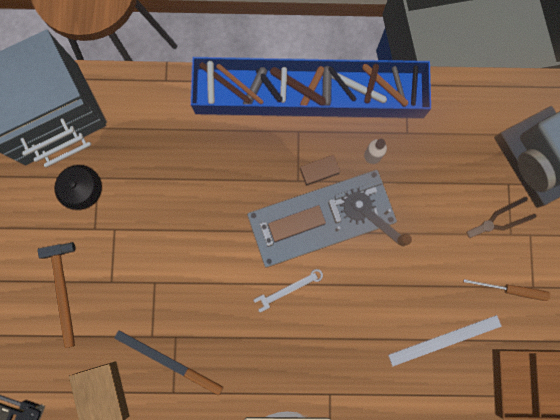

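View pics/side0.png

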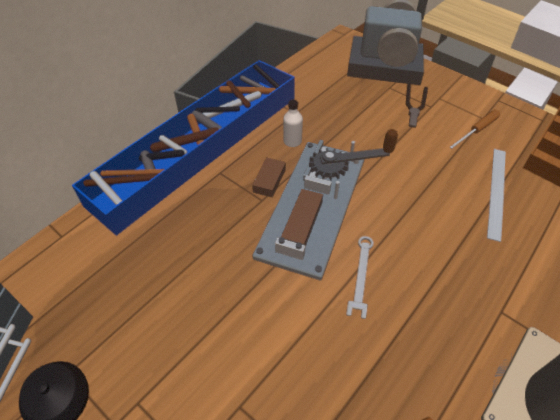

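Run:
```python
from h import *
from scipy.spatial.transform import Rotation as R
s=manip.sense(); M=R.from_rotvec(s["tcp_rot"]).as_matrix(); print(M.round(3))
print("toolx yaw",np.degrees(np.arctan2(M[1,0],M[0,0])))
T=np.array(viewer.camera_params("wrist")["pose"]); print("wrist cam in tool",(M.T@(T[:3,3]-s["ee_pos"])).round(3),"look",(M.T@-T[:3,2]).round(2))
for n,u,v,z in (("wheelhub",359,205,.075),("handle",404,239,.125)): print(n,at_z("top",u,v,z).round(3))
im=viewer.grab_frame("top"); m=models.silhouettes("stone_mid","top")[0]["mask"]
pts=np.array([at_z("top",u,v,.048)[:2] for v,u in np.argwhere(m)]).astype(np.float32); r=cv2.minAreaRect(pts);print("stone",r)
m=models.silhouettes("clamp","top")[0]["mask"]
pts=np.array([at_z("top",u,v,.018)[:2] for v,u in np.argwhere(m)]).astype(np.float32); r=cv2.minAreaRect(pts);print("clamp",r)
```

```text
[[ 0.308  0.    -0.951]
 [ 0.951  0.     0.308]
 [ 0.    -1.    -0.   ]]
toolx yaw 72.07845113715766
wrist cam in tool [-0.001 -0.171  0.066] look [-0.    0.97 -0.24]
wheelhub [ 0.636 -0.173  0.075]
handle [ 0.546 -0.274  0.125]
stone ((0.5903334617614746, -0.018319755792617798), (0.05502888187766075, 0.14090634882450104), 19.40711784362793)Traceback (most recent call last):
  File "<stdin>", line 10, in <module>
  File "h.py", line 9, in at_z
    o,d=ray(cam,u,v); return o+d*(z-o[2])/d[2]
        ~~~^^^^^^^^^
  File "h.py", line 4, in ray
    P=P or viewer.camera_params(cam); K=np.array(P["mtx"]);T=np.array(P["pose"])
           ~~~~~~~~~~~~~~~~~~~~^^^^^
ValueError: time passes only in moves, steps and waits
```

Request:
move_arm(series=[0.024, -0.056, 0, 0, 0, -0.13, 1, 0.048, -0.112, 0, 0, 0, -0.26, 1, 0.072, -0.168, 0, 0, 0, -0.39, 1, 0.096, -0.224, 0, 0, 0, -0.52, 1, 0.12, -0.28, 0, 0, 0, -0.65, 1])

```text
time: 1.88
ee_pos: [0.3051, 0.2892, 0.2123]
tcp_rot: [-1.518, -0.474, 0.472]
wrist_force: [1.5, 0.8, 0.9]
finger_gap: 0.0931
```

Request:
move_arm(series=[0.024, -0.056, 0, 0, 0, -0.13, 1, 0.048, -0.112, 0, 0, 0, -0.26, 1, 0.072, -0.168, 0, 0, 0, -0.39, 1, 0.096, -0.224, 0, 0, 0, -0.52, 1, 0.12, -0.28, 0, 0, 0, -0.65, 1])

```text
time: 2.5
ee_pos: [0.4252, 0.0088, 0.2126]
tcp_rot: [-1.57, 0.035, -0.038]
wrist_force: [0.8, 1.1, 0.5]
finger_gap: 0.0927
```

Request:
move_arm(series=[0.024, -0.056, 0, 0, 0, -0.13, 1, 0.048, -0.112, 0, 0, 0, -0.26, 1, 0.072, -0.168, 0, 0, 0, -0.39, 1, 0.096, -0.224, 0, 0, 0, -0.52, 1, 0.12, -0.28, 0, 0, 0, -0.64, 1])

```text
time: 3.12
ee_pos: [0.5452, -0.2712, 0.2122]
tcp_rot: [-1.503, 0.537, -0.538]
wrist_force: [1.6, 0.0, 0.4]
finger_gap: 0.0933
```

Run:
```python
from h import *
s=manip.sense(); P=viewer.camera_params("wrist")
save("wrist","w1.png")
for t in ("handle_mid","wheel_mid","lever"):
    print(t,[(np.round(r["position"],3),round(r["p"],2)) for r in models.spot_in(t,"wrist")[:2]])
r=models.silhouettes("handle_mid","wrist")
if r:
    m=r[0]["mask"]; v,u=np.argwhere(m).mean(0); print(u,v,m.sum()); o,d=ray("wrist",u,v,P)
    for z in(.1,.125): print((o+d*(z-o[2])/d[2]).round(3))
```

```text
handle_mid [(array([ 0.546, -0.277,  0.122]), 0.76)]
wheel_mid [(array([ 0.642, -0.164,  0.056]), 0.89)]
lever [(array([ 0.592, -0.224,  0.065]), 0.87)]
289.6209349593496 207.52540650406505 984
[ 0.547 -0.28   0.1  ]
[ 0.55  -0.275  0.125]
```

View pics/w1.png

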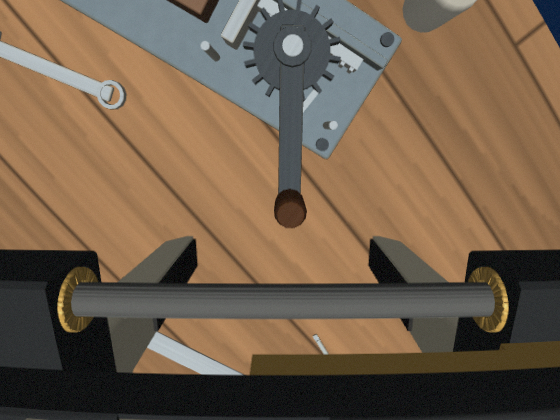

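Run:
```python
from h import *
P=viewer.camera_params("wrist")
def w(u,v,z): o,d=ray("wrist",u,v,P); return (o+d*(z-o[2])/d[2])[:2]
c=w(325,158,.018); a=w(62,0,.018); b=w(400,40,.018)
print("c",c,"ydir",np.degrees(np.arctan2(*(a-c)[::-1])),"xdir",np.degrees(np.arctan2(*(b-c)[::-1])),np.linalg.norm(b-c))
hub=w(292,44,.075);hd=w(291,203,.125);hd2=w(290,224,.07)
print(hub,hd,hd2,np.linalg.norm(hub-hd),np.degrees(np.arctan2(*(hd-hub)[::-1])))
print(manip.sense()["ee_pos"])
```

```text
c [ 0.59969907 -0.27520098] ydir 109.88555606237878 xdir 19.491080873079415 0.14369833003825067
[ 0.63571445 -0.16977242] [ 0.55241135 -0.27012836] [ 0.5311793  -0.29708151] 0.13042516068003174 -129.69526488409608
[ 0.54435953 -0.26884173  0.21171316]
```

Request:
move_arm(series=[0.002, -0.006, -0.03, 0, 0, 0, 1, 0.002, -0.006, -0.07, 0, 0, 0, 1, 0.002, -0.006, -0.114, 0, 0, 0, 0.7, 0.002, -0.006, -0.114, 0, 0, 0, 0.36, 0.002, -0.006, -0.114, 0, 0, 0, 0.36])

```text
time: 4.0
ee_pos: [0.5476, -0.2747, 0.1007]
tcp_rot: [-1.505, 0.531, -0.535]
wrist_force: [0.3, 0.0, 0.8]
finger_gap: 0.0675
```

```bash
cat > st.py <<'E'
from h import *
s=manip.sense();print(s["time"],s["ee_pos"],s["wrist_force"],s["finger_gap"])
save("wrist","w2.png")
E
python3 st.py
```

```text
4.0 [ 0.54760405 -0.27474174  0.10065808] [0.32683737 0.0157805  0.82726423] 0.0675000555101867
```

View pics/w2.png

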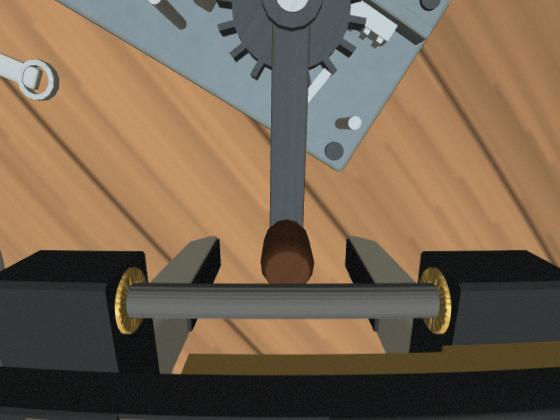

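Run:
```python
from h import *
s=manip.sense(); print(s["ee_pos"])
print(at_z("wrist",288,264,.125), at_z("wrist",290,8,.075)) if 0 else None
P=viewer.camera_params("wrist")
def w(u,v,z): o,d=ray("wrist",u,v,P); return (o+d*(z-o[2])/d[2])[:2]
print(w(288,264,.125), w(291,4,.075))
e=s["ee_pos"]; print(proj("wrist",[e[0],e[1],.125]))
```

```text
[ 0.54819257 -0.27534331  0.10140571]
[ 0.55023011 -0.27745036] [ 0.63431457 -0.17731789]
[281.98597269 263.33617023]
```

```bash
cat > arc.py <<'E'
import numpy as np
A=np.array([.638,-.170])
def arc(c,d0,ds,R=.14):
    for d in ds: print(d,(A+R*np.array([np.cos(np.radians(d)),np.sin(np.radians(d))])-c).round(3),round(np.radians(d-d0),3))
E
python3 -c "
from arc import *
arc([.547,-.276],230.9,[223,215,207,199,191])
c=A+.14*np.array([np.cos(np.radians(191)),np.sin(np.radians(191))]);print(c)
arc(c.round(3),191,[183,175,167,160,154])"
```

```text
223 [-0.011  0.011] -0.138
215 [-0.024  0.026] -0.278
207 [-0.034  0.042] -0.417
199 [-0.041  0.06 ] -0.557
191 [-0.046  0.079] -0.696
[ 0.50057219 -0.19671326]
183 [-0.003  0.02 ] -0.14
175 [-0.002  0.039] -0.279
167 [0.001 0.058] -0.419
160 [0.005 0.075] -0.541
154 [0.011 0.088] -0.646
```

Request:
move_arm(series=[0, 0, 0, 0, 0, 0, 0.36, -0.011, 0.011, 0, 0, 0, -0.138, 0.36, -0.024, 0.026, 0, 0, 0, -0.278, 0.36, -0.034, 0.042, 0, 0, 0, -0.417, 0.36, -0.046, 0.079, 0, 0, 0, -0.6, 0.36])

```text
time: 4.68
ee_pos: [0.5014, -0.1971, 0.1]
tcp_rot: [-1.329, 0.996, -1.002]
wrist_force: [0.8, 0.0, 0.8]
finger_gap: 0.0333
```

```bash
python3 st.py
```

```text
4.675 [ 0.50137728 -0.19713517  0.09999931] [0.7686381  0.00579977 0.82350593] 0.03334181857304932
```

View pics/w2.png

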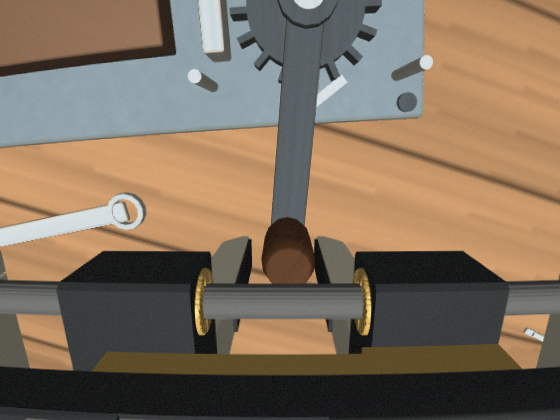

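Request:
move_arm(series=[-0.003, 0.02, 0, 0, 0, -0.15, 0.36, -0.002, 0.039, 0, 0, 0, -0.3, 0.36, 0.001, 0.058, 0, 0, 0, -0.45, 0.36, 0.005, 0.075, 0, 0, 0, -0.6, 0.36, 0.011, 0.088, 0, 0, 0, -0.742, 0.36])

```text
time: 5.35
ee_pos: [0.5126, -0.1079, 0.0997]
tcp_rot: [-0.956, 1.535, -1.539]
wrist_force: [-1.3, -0.6, -0.4]
finger_gap: 0.0335
```

```bash
sed -i 's/w2/w4/' st.py; python3 st.py
```

```text
5.35 [ 0.51263083 -0.10789912  0.09973928] [-1.34164477 -0.57650548 -0.42031   ] 0.03354090398777398
```

View pics/w4.png

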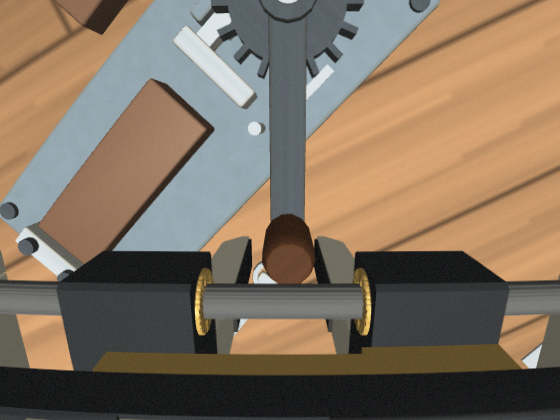

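Request:
move_arm(series=[0.002, 0.004, 0, 0, 0, -0.03, 0.36, 0.004, 0.008, 0, 0, 0, -0.06, 0.36, 0.004, 0.008, 0, 0, 0, -0.06, 0.36])

```text
time: 5.78
ee_pos: [0.516, -0.1013, 0.0994]
tcp_rot: [-0.923, 1.573, -1.577]
wrist_force: [-2.5, -3.6, 2.2]
finger_gap: 0.0338
```

```bash
python3 -c "
from arc import *
arc([.516,-.101],150.6,[158.6,167,175,183,191])
arc([.501,-.197],191,[199,207,215,223,231])
arc([.550,-.279],231,[235,239,243,246,249])
from h import *
P=viewer.camera_params('top')
"
```

```text
158.6 [-0.008 -0.018] 0.14
167 [-0.014 -0.038] 0.286
175 [-0.017 -0.057] 0.426
183 [-0.018 -0.076] 0.565
191 [-0.015 -0.096] 0.705
199 [ 0.005 -0.019] 0.14
207 [ 0.012 -0.037] 0.279
215 [ 0.022 -0.053] 0.419
223 [ 0.035 -0.068] 0.559
231 [ 0.049 -0.082] 0.698
235 [ 0.008 -0.006] 0.07
239 [ 0.016 -0.011] 0.14
243 [ 0.024 -0.016] 0.209
246 [ 0.031 -0.019] 0.262
249 [ 0.038 -0.022] 0.314
```

Request:
move_arm(series=[-0.008, -0.018, 0, 0, 0, 0.14, 0.36, -0.014, -0.038, 0, 0, 0, 0.286, 0.36, -0.017, -0.057, 0, 0, 0, 0.426, 0.36, -0.018, -0.076, 0, 0, 0, 0.565, 0.36, -0.015, -0.096, 0, 0, 0, 0.705, 0.36])

```text
time: 6.4
ee_pos: [0.5009, -0.1964, 0.0991]
tcp_rot: [-1.295, 1.061, -1.061]
wrist_force: [0.1, 3.3, 2.2]
finger_gap: 0.0338
```

```bash
sed -i 's/w4/w5/' st.py; python3 st.py
```

```text
6.4 [ 0.50089058 -0.1963629   0.0991183 ] [0.1107313  3.30768793 2.2051358 ] 0.03377085566945665
```

View pics/w5.png

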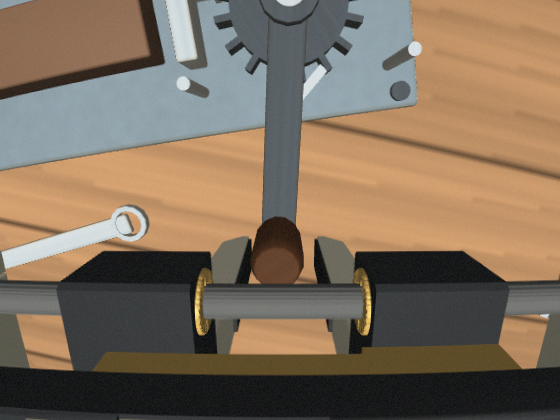

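Request:
move_arm(series=[0.005, -0.019, 0, 0, 0, 0.14, 0.36, 0.012, -0.037, 0, 0, 0, 0.279, 0.36, 0.017, -0.045, 0, 0, 0, 0.349, 0.36, 0.022, -0.053, 0, 0, 0, 0.419, 0.36])

```text
time: 6.95
ee_pos: [0.5228, -0.249, 0.0988]
tcp_rot: [-1.438, 0.747, -0.747]
wrist_force: [-2.3, 3.3, 2.7]
finger_gap: 0.0334
```

```bash
sed -i 's/w5/w6/' st.py; python3 st.py
```

```text
6.95 [ 0.52280472 -0.24901827  0.09881446] [-2.28092819  3.31541083  2.65716422] 0.03339816064253556
```

View pics/w6.png

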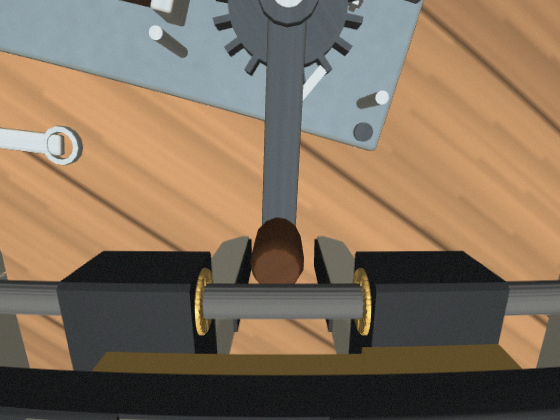

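Request:
move_arm(series=[0.006, -0.008, 0, 0, 0, 0.07, 0.36, 0.013, -0.015, 0, 0, 0, 0.14, 0.36, 0.013, -0.015, 0, 0, 0, 0.14, 0.36])

```text
time: 7.38
ee_pos: [0.5358, -0.2642, 0.0985]
tcp_rot: [-1.474, 0.642, -0.642]
wrist_force: [-1.0, 1.2, -0.3]
finger_gap: 0.0333
```

Request:
move_arm(series=[0.003, -0.003, 0, 0, 0, 0.035, 0.36, 0.007, -0.007, 0, 0, 0, 0.07, 0.36, 0.007, -0.007, 0, 0, 0, 0.07, 0.36])

```text
time: 7.75
ee_pos: [0.5429, -0.2714, 0.0983]
tcp_rot: [-1.49, 0.586, -0.587]
wrist_force: [-1.0, 1.5, 1.7]
finger_gap: 0.0332
```

Request:
move_arm(series=[0.004, -0.003, 0, 0, 0, 0.035, 0.36, 0.007, -0.007, 0, 0, 0, 0.07, 0.36, 0.011, -0.01, 0, 0, 0, 0.105, 0.36, 0.015, -0.013, 0, 0, 0, 0.14, 0.36])

```text
time: 8.25
ee_pos: [0.5578, -0.2843, 0.0981]
tcp_rot: [-1.518, 0.476, -0.476]
wrist_force: [-1.5, 0.6, 1.4]
finger_gap: 0.0339
```

Run:
```python
from h import *
t=save("top","top2.png"); cv2.imwrite("pics/t2.png",cv2.resize(cv2.cvtColor(t[160:280,240:420],cv2.COLOR_RGB2BGR),None,fx=4,fy=4,interpolation=2))
s=save("side","side2.png"); cv2.imwrite("pics/s2.png",cv2.resize(cv2.cvtColor(s[130:280,250:400],cv2.COLOR_RGB2BGR),None,fx=4,fy=4,interpolation=2))
```

```text
(no output)
```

View pics/s2.png

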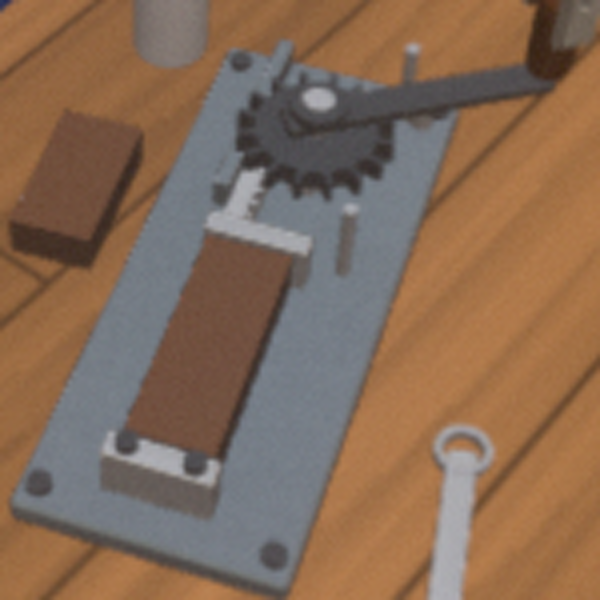

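Request:
move_arm(series=[0.004, -0.0025, 0, 0, 0, 0.035, 0.36, 0.008, -0.005, 0, 0, 0, 0.07, 0.36])

```text
time: 8.6
ee_pos: [0.5657, -0.2892, 0.0981]
tcp_rot: [-1.529, 0.422, -0.421]
wrist_force: [-2.6, 1.8, 1.9]
finger_gap: 0.0337
```

Request:
move_arm(series=[0.004, -0.0025, 0, 0, 0, 0.035, 0.36, 0.008, -0.005, 0, 0, 0, 0.07, 0.36])

```text
time: 8.85
ee_pos: [0.5738, -0.2942, 0.098]
tcp_rot: [-1.539, 0.367, -0.367]
wrist_force: [-3.4, 1.3, 0.9]
finger_gap: 0.0341
```

```bash
python3 -c "
from arc import *
arc([.574,-.294],243,[235,227,219,211,203])
arc([.509,-.225],203,[196,189])
arc([.500,-.192],189,[196,203,210,217,224])
arc([.537,-.267],224,[228,232,236,240])"
```

```text
235 [-0.016  0.009] -0.14
227 [-0.031  0.022] -0.279
219 [-0.045  0.036] -0.419
211 [-0.056  0.052] -0.559
203 [-0.065  0.069] -0.698
196 [-0.006  0.016] -0.122
189 [-0.009  0.033] -0.244
196 [ 0.003 -0.017] 0.122
203 [ 0.009 -0.033] 0.244
210 [ 0.017 -0.048] 0.367
217 [ 0.026 -0.062] 0.489
224 [ 0.037 -0.075] 0.611
228 [ 0.007 -0.007] 0.07
232 [ 0.015 -0.013] 0.14
236 [ 0.023 -0.019] 0.209
240 [ 0.031 -0.024] 0.279
```

Request:
move_arm(series=[-0.016, 0.009, 0, 0, 0, -0.14, 0.36, -0.031, 0.022, 0, 0, 0, -0.279, 0.36, -0.045, 0.036, 0, 0, 0, -0.419, 0.36, -0.056, 0.052, 0, 0, 0, -0.559, 0.36, -0.065, 0.069, 0, 0, 0, -0.698, 0.36])

```text
time: 9.48
ee_pos: [0.5091, -0.2254, 0.0985]
tcp_rot: [-1.372, 0.909, -0.912]
wrist_force: [1.0, -0.6, -0.5]
finger_gap: 0.0339
```

Request:
move_arm(series=[-0.006, 0.016, 0, 0, 0, -0.122, 0.36, -0.009, 0.033, 0, 0, 0, -0.244, 0.36, -0.006, 0.016, 0, 0, 0, -0.122, 0.36, -0.006, 0.016, 0, 0, 0, -0.122, 0.36])

```text
time: 9.98
ee_pos: [0.5035, -0.21, 0.0986]
tcp_rot: [-1.329, 0.998, -1.001]
wrist_force: [-0.3, 0.1, -0.1]
finger_gap: 0.0334
```

Request:
move_arm(series=[0.003, -0.009, 0, 0, 0, 0.061, 0.36, 0.003, -0.009, 0, 0, 0, 0.061, 0.36])

```text
time: 10.22
ee_pos: [0.5059, -0.2181, 0.0981]
tcp_rot: [-1.35, 0.956, -0.956]
wrist_force: [-0.1, 0.8, 1.1]
finger_gap: 0.0339
```

Request:
move_arm(series=[0.002, -0.005, 0, 0, 0, 0.04, 0.36, 0.002, -0.005, 0, 0, 0, 0.04, 0.36])

```text
time: 10.48
ee_pos: [0.5077, -0.2228, 0.0981]
tcp_rot: [-1.365, 0.925, -0.925]
wrist_force: [-1.3, 2.1, 2.2]
finger_gap: 0.0339
```

Request:
move_arm(series=[0.0025, -0.0055, 0, 0, 0, 0.042, 0.36, 0.0025, -0.0055, 0, 0, 0, 0.042, 0.36])

```text
time: 10.72
ee_pos: [0.5101, -0.2284, 0.0981]
tcp_rot: [-1.379, 0.893, -0.893]
wrist_force: [-0.9, 2.4, 2.1]
finger_gap: 0.0336
```

Request:
move_arm(series=[0.003, -0.0055, 0, 0, 0, 0.042, 0.36, 0.003, -0.0055, 0, 0, 0, 0.042, 0.36])

```text
time: 10.98
ee_pos: [0.5127, -0.2329, 0.098]
tcp_rot: [-1.393, 0.863, -0.859]
wrist_force: [-3.4, 6.2, 4.4]
finger_gap: 0.0338
```

Request:
move_arm(series=[0.003, -0.005, 0, 0, 0, 0.042, 0.36, 0.003, -0.005, 0, 0, 0, 0.042, 0.36])

```text
time: 11.22
ee_pos: [0.5149, -0.2362, 0.0979]
tcp_rot: [-1.405, 0.833, -0.824]
wrist_force: [-7.1, 14.1, 9.4]
finger_gap: 0.0337
```

Request:
move_arm(series=[0, 0, 0, 0, 0, 0, 0.36, -0.002, 0.004, 0, 0, 0, 0, 0.36, -0.004, 0.007, 0, 0, 0, 0, 0.45, -0.004, 0.007, 0, 0, 0, 0, 0.8, -0.004, 0.007, 0, 0, 0, 0, 0.8])

```text
time: 11.85
ee_pos: [0.5122, -0.2324, 0.0982]
tcp_rot: [-1.408, 0.828, -0.829]
wrist_force: [0.1, -0.1, 0.2]
finger_gap: 0.0575
```

Request:
move_arm(series=[0, 0, 0, 0, 0, 0, 0.8, 0, 0, 0.03, 0, 0, 0, 0.8, 0, 0, 0.08, 0, 0, 0, 0.8, 0, 0, 0.13, 0, 0, 0, 0.8, 0, 0, 0.13, 0, 0, 0, 0.8])

```text
time: 12.48
ee_pos: [0.5147, -0.2338, 0.2339]
tcp_rot: [-1.407, 0.82, -0.836]
wrist_force: [0.0, -0.3, -1.1]
finger_gap: 0.0746
```

Run:
```python
from h import *
s=save("wrist","w9.png")
s2=save("side","side9.png")
a=cv2.cvtColor(s,cv2.COLOR_RGB2BGR)[:300,:400];b=cv2.resize(cv2.cvtColor(s2[130:280,250:400],cv2.COLOR_RGB2BGR),(400,400),interpolation=2)
cv2.imwrite("pics/f.png",np.hstack([cv2.copyMakeBorder(a,0,100,0,0,0),b]))
for t in ("handle_mid","jaw_face","stop_face","stone_mid","spare_stone","oil_bottle","spanner"):
    print(t,[(np.round(r["position"],3),round(r["p"],2)) for r in models.spot_in(t,"side")[:1]])
viewer.grab_frame("top")
r={}
for t in ("jaw_face","stone_mid","stop_face"): print(t,[(np.round(r["position"],3),round(r["p"],2)) for r in models.spot_in(t,"top")[:2]])
```

```text
handle_mid [(array([ 0.506, -0.218,  0.107]), 0.71)]
jaw_face [(array([ 0.628, -0.087,  0.045]), 0.81)]
stop_face [(array([0.56 , 0.069, 0.047]), 0.98)]
stone_mid [(array([ 0.59 , -0.009,  0.048]), 0.62)]
spare_stone [(array([ 0.728, -0.069,  0.03 ]), 0.57)]
oil_bottle [(array([ 0.587, -0.008,  0.049]), 0.75)]
spanner [(array([0.421, 0.021, 0.005]), 0.85)]
jaw_face [(array([ 0.633, -0.097,  0.045]), 0.57)]
stone_mid [(array([ 0.59 , -0.01 ,  0.045]), 0.63)]
stop_face []
```

View pics/f.png

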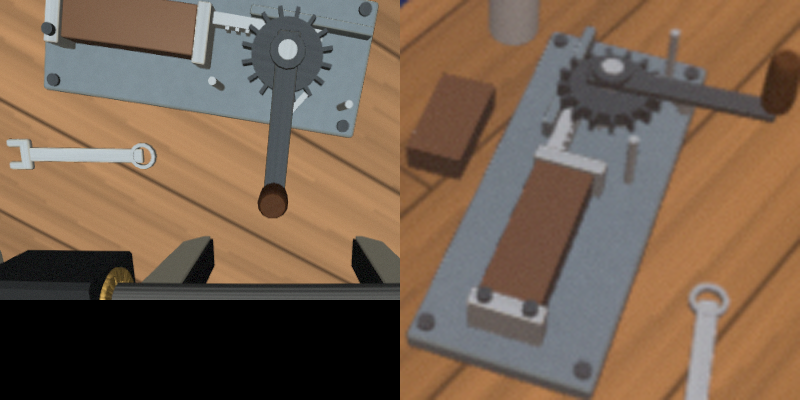

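```bash
python3 -c "
from h import *
print(workorder.hand_in())"
```

```text
the job is handed in; nothing more can be done
None
```

The stone is now clamped between jaw and stop, the handle has been let go, and I handed the job in at about 12.5 s of arm time. No verdict was reported.

- **Loose swing:** I moved the lever by its handle, held loosely between the fingers, until it met the rear stop at about -0.85 rad with about 4 N. I didn't measure the jaw at that moment. The next picture, partway into the driving stroke, still showed about 11 mm between jaw and stone.
- **Gripping strokes:** The first stroke took 3 to 5 N at most and brought the jaw up to the stone. I swung back about 0.9 rad for a second stroke. The force then rose steeply to about 16 N in the horizontal plane, above the 10 N of a good grip and below the 30 N limit.
- **Final state:** After I backed off, opened the gripper and lifted clear, the wrist force read near zero. The last pictures show the stone lying flat with no visible gap at jaw or stop. The spare stone and spanner are within about 7 mm of where they were first seen.

**Checks that fell short:**
- In the last look, the detection network gave the stone's position for the oil bottle. The bottle still stands in its place in the pictures.
- The network did not find the stop in the last top view, though the side view found it with high confidence.
- The force the jaw keeps on the stone after release can't be measured from here. I infer it from the final push and from the jaw staying where it is left.

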